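# Cock the cell impact tester

### The job

Cock the impact tester ready for the next shot: take the black knob on its spring-loaded striker arm, draw the arm back past the hair-trigger catch, press the knob down so that the flanged foot under it goes below the catch, and ease the arm slowly forward, still pressed down, until the catch has hooked the foot and carries the spring. Then let go so softly that nothing snaps, and leave the tester cocked. Do not haul hard against the back stop or push hard on the catch, and do not disturb the cell in its nest or the things lying around.

Things in the scene. Friction and masses are not known exactly. Their poses are not given: they have to be found in the camera images.
- tester: impact tester, fixed aluminium base plate 255 x 270 x 12 mm. Origin on the table; x away from the robot, y left, z up; the plate spans x -125 to 130, y -135 to 135 mm. A black ring at (101, -2) mm holds the upright cell, its top 83 mm above the table. Heights in these notes are above the table
- striker_pivot (a point): point on the striker arm's vertical pivot axis, at table height: (-65, -100, 0) mm in the tester's frame. The arm is a steel bar 18 mm wide reaching 190 mm out, top at 58 mm; the steel hammer at its end reaches up to 65 mm. Knob axis 130 mm from the pivot
- striker (a joint): arm angle, rad: 0 at rest near the cell (arm then points 0.721 rad left of the tester's x axis), growing counter-clockwise from above as it is drawn back toward the robot. A spring pulls it to 0: at the knob 4 N at rest, 10 N at the catch. Hooked somewhere from 0.69 to 1.01, as the catch is set; the rubber back stop is met at about 1.10. Let loose, it snaps forward
- plunger (a joint): how far the knob is pressed down, m: 0 up, 0.017 bottom; a spring lifts it (2 N up, 4 N at the bottom). Knob, shank (8 mm across) and flanged foot (18 mm across, 3 mm thick) are one piece. Up, the foot passes 3 mm over the trigger lever; pressed over 0.012 it goes under it; hooked and let go it rests at 0.012 to 0.014. Pressed too early it lands on the lever at 0.003
- trigger (a joint): the catch: flat steel lever under the knob's path, along it, 26 to 32 mm up; the shank hooks behind its free end. It is set up to 20 mm either side of nominal along the path: feel for it. The foot clears it to go down 6 mm or more behind the hooked place. Never load it over 17 N (the spring alone is 10). Joint, rad: 0 set (light spring and load keep it), up to 0.45 tripped
- knob_top (a point): centre of the flat top of the round black knob, 24 mm in diameter, 37 mm tall, vertical axis; with the plunger up its top is at 115 mm and its underside at 78 mm. Moves with arm and plunger. Grip its sides from above
- back_stop: rubber-faced steel post, 22 x 21 x 44 mm, that meets the arm 75 mm from the pivot at full draw; origin at its underside on the base plate, top at 56 mm. Touching it is fine, but never with more than 25 N
- specimen_cell: cylindrical battery cell, 21 mm in diameter, 71 mm tall, standing loose in the nest ring in front of the hammer; origin at the centre of its underside. Leave it alone
- copper_bar: flat copper bar with two holes, 25 x 130 x 8 mm, lying in front of the tester; bystander
- white_tape: roll of white tape 75 mm in diameter, 19 mm high, lying to the right of the tester; bystander
- blue_pen: thin pen 139 mm long, 10 mm thick, lying to the left of the tester; bystander

How it is judged (in metres and radians):
On the way, in this order (a step that is already met when the one before it is completed fails the run):
1. the arm is drawn back past the catch (value of joint striker above 0.66 rad), for 0.1 s.
2. the knob is pressed down behind the catch (value of joint striker above 0.66 rad and value of joint plunger above 0.0105 m), for 0.2 s.
At the end, for the whole second after the job is handed in: The arm stands still, hooked on the catch (striker angle above 0.66 rad) with the foot fully under the trigger lever (plunger down more than 10.5 mm), the trigger set (below 0.05 rad), and the cell upright in its nest (within 0.15 rad) (all of step 2 and value of joint trigger below 0.05 rad and velocity of joint striker between -0.05 and 0.05 rad/s and angle between specimen_cell's own z axis and vertical below 0.15 rad); the robot touches nothing.
It fails at once if the arm snaps forward (faster than 0.6 rad/s) (velocity of joint striker below -0.6 rad/s).
It fails at once if the trigger is tripped (over 0.12 rad) (value of joint trigger above 0.12 rad).
It fails at once if the arm is hauled against the back stop with more than 25 N, or the foot or shank is pushed against the catch with more than 17 N (contact force between striker and back_stop above 25 N or contact force between plunger and catch above 17 N).
It fails at once if the cell is moved by more than 10 mm (distance of specimen_cell from where it was at the start of the episode above 0.01 m).
It fails at once if a bystander is moved by more than 20 mm (distance of any of copper_bar, white_tape, blue_pen from where it was at the start of the episode above 0.02 m).
It also fails if it takes over 72 s, if anything falls off the work surface, if the arm or the gripper's body presses on something with over 40 N, if the wrist force passes 120 N, or if a joint passes its speed limit or range.

### The arm

A 6-joint arm with a two-finger parallel gripper is mounted at the origin on a cart in front of the work surface, level with it; the furniture and walls round the work are solid. World frame = base frame: x ahead of the robot, y to its left, z up, the work surface at z = 0. Lengths are in mm, angles in rad, forces in N, time in s.
With the tool pointing down it reaches from about 350 to 875 mm from the base axis. Payload 4.2 kg.
Tool frame: the origin (TCP) lies at the very end of the fingers, on their centre line; the grasp point (between the pads) lies 19 mm behind it; z points along the fingers, y is the line along which they close (so a half turn about z gives the same grasp; the last joint's range is limited). The gripper opens to 85 mm and grips with 20 to 120 N. Pads are 22 mm wide; open, the fingers measure 114 mm over their backs; the gripper's body (76 mm by 85 mm) begins 54 mm behind the grasp point. The pads swing forward as they close: fully open they stand 13 mm farther back than shut.
Start: joints at [1.589, 0.385, 0.008, 0, -1.194, -0.259], TCP at [149.018, 606.954, 210.412] pointing down, gripper open.
Joint ranges: [-3.14, 3.14], [-1.21, 2.06], [-1.07, 1.41], [-3.16, 2.05], [-2.99, -0.16], [-3.1, 3.1]. Speed limits (rad/s): [2.79, 2.79, 3.14, 3.14, 3.14, 3.14].

### API

Orientations are given as a unit quaternion [x, y, z, w].
In Python, from bench import arm, viewer gives the robot as it stands. The module is installed in compiled form; this text tells all that it offers.
- The arm moves only by the shell command python3 -m jog 'ROWS' [OPENING]. ROWS is a JSON list that holds a single list of rows (three levels of brackets), with 1 to 10 rows, each of 6 numbers: dx, dy, dz in mm, then a rotation vector rx, ry, rz in rad; each row is the pose to reach, as a shift and turn from the pose commanded when the command began, along the tool's axes at that moment; what a row does not reach only later rows make up. A row lasts 1/10 s, in which the tool goes at most 50 mm and 0.15 rad, less where a joint would pass 70% of its speed; a pose out of reach is approached as far as the arm can. OPENING is the finger opening in mm, set as the command begins (- or left out keeps the last). The fingers move at their own pace and stop on an object; the grip force is fixed at half the most. Time passes only in rows, so rows that do not move let the fingers close. It prints the time, the measured TCP pose, the force, the opening and the grip force at its end. Input that does not fit is refused with a message, and nothing moves.
- arm.read_state(): the state, without advancing time (a new reading comes with each control period).
- viewer.get_image(name): name is "scene" or "top" or "wrist"; returns (picture, depth): 400x640x3 uint8, blue, green, red; 400x640 float32, mm along the optical axis (not along the pixel's ray), 0 where there is no reading.
- viewer.get_calibration(name): a dict with "K" (3x3 intrinsics, pixels), "rvec" (rotation vector, rad) and "tvec" (3), from world to camera coordinates, as OpenCV has them. Camera axes: x right, y down, z forward; pixel columns grow to the right and rows downward; lengths in mm; the calibration is good to about 2 mm. A picture is of the moment at which its call begins: read the wrist's pose just before it. get_calibration takes no time and is no camera call; for the wrist camera it gives the pose at the moment of the call.
- arm.job_done(): hands the job in; it is judged then, once.
The state is a dict: "clock": time; "joints": joint angles; "joint_vel": joint speeds; "joint_efforts": joint torques, N m; "position": TCP position; "ee_rot": TCP orientation; "contact_force": force on the tool from outside, world axes, zero at the start; "wrist_torque": the same for the moment, N m; "gripper_width": finger opening in mm; "grasp_force": force on a finger pad.
Only numpy, scipy, OpenCV 4.12 (cv2) and the standard library are available. Lean on these libraries where they do the work, as an engineer would, in place of code of your own. Each camera call takes 0.05 s, during which the arm holds its last target. There are 200 camera calls.

## Working session

There is one attempt and no reset: what is moved stays moved. The work goes in short steps, Python scripts to look and compute and a shell command to move; the robot and the scene stay as the last step left them, time stands still between calls to the robot, and variables do not carry over. Pictures are saved under pics/ and viewed, at most 10 in all, crops included, and the job is handed in when it is done.

```bash
mkdir -p pics; cat > h.py <<'E'
import numpy as np, cv2
from scipy.spatial.transform import Rotation as R
from bench import arm, viewer
def grab(n,f=None):
    c=viewer.get_calibration(n); im,d=viewer.get_image(n)
    if f: cv2.imwrite('pics/'+f,im)
    return im,d,c
def ray(c,u,v):
    M=cv2.Rodrigues(np.array(c['rvec'],float))[0]; t=np.array(c['tvec'],float).ravel()
    return -M.T@t, M.T@np.linalg.inv(np.array(c['K']))@np.array([u,v,1.])
def onz(c,u,v,z):
    o,d=ray(c,u,v); return o+d*(z-o[2])/d[2]
def dep(c,u,v,d):
    o,r=ray(c,u,v); return o+r*d
def tool():
    s=arm.read_state(); return s,R.from_quat(s['ee_rot'])
E
python3 - <<'E'
from h import *
a,da,ca=grab('top','top1.png'); b,db,cb=grab('scene','scene1.png')
s,r=tool(); print(s['clock'],s['position'],r.as_matrix().round(3).tolist())
E
```

```text
0.1 [148.90441353 606.42168574 209.44891608] [[0.971, -0.239, -0.0], [-0.239, -0.971, -0.002], [0.0, 0.002, -1.0]]
```

View pics/top1.png

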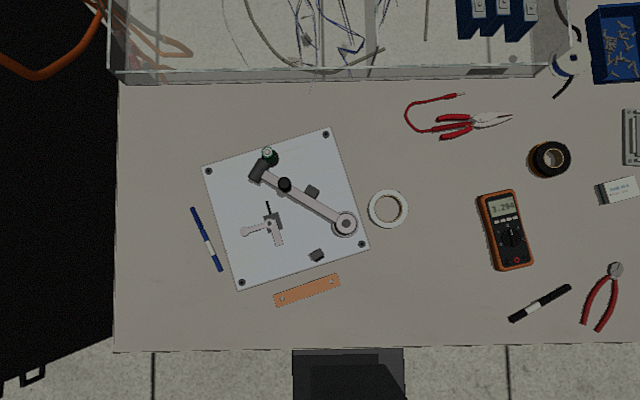

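View pics/scene1.png

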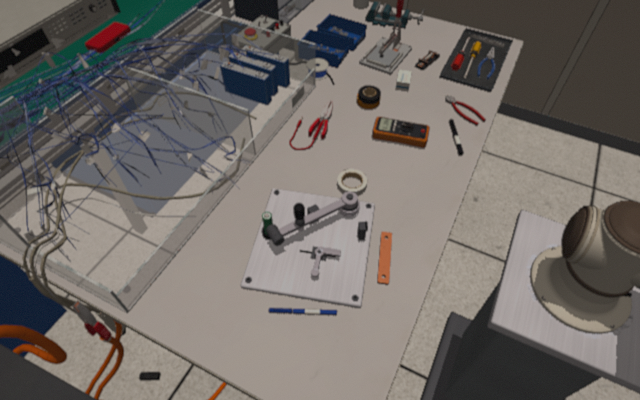

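The top view shows the knob at about (285,184), the pivot at (344,224), the hammer at (260,170) and the cell at (268,153). The trigger lever is near (265,228) and the back stop at (316,255). The scene view shows the knob at (299,212). Next I'll measure the plate corners, the pivot and the knob from both views.

```bash
python3 - <<'E'
from h import *
a,da,ca=grab('top'); b,db,cb=grab('scene')
# plate
def plate(im,d,c,box):
    x0,y0,x1,y1=box; m=np.zeros(im.shape[:2],np.uint8)
    uu,vv=np.meshgrid(range(640),range(400)); o,_=ray(c,0,0)
    M=cv2.Rodrigues(np.array(c['rvec']))[0]
    P=o+(np.stack([uu,vv,np.ones_like(uu)],-1)@np.linalg.inv(c['K']).T*d[...,None])@M
    return P
Pa=plate(a,da,ca,(0,0,1,1)); Pb=plate(b,db,cb,(0,0,1,1))
for P,im,n,(x0,y0,x1,y1) in ((Pa,a,'top',(195,120,375,300)),(Pb,b,'scene',(235,180,380,310))):
    z=P[...,2]; m=np.zeros(z.shape,np.uint8); m[y0:y1,x0:x1]=((z>7)&(z<130))[y0:y1,x0:x1]
    m=cv2.morphologyEx(m,cv2.MORPH_OPEN,np.ones((5,5)))
    n_,l,st,_=cv2.connectedComponentsWithStats(m); k=1+st[1:,4].argmax()
    pp=P[(l==k)&(z<18)][:,:2].astype(np.float32)
    rc=cv2.minAreaRect(pp); print(n,rc, cv2.boxPoints(rc).round(1).tolist())
    mk=np.zeros_like(m); mk[y0:y1,x0:x1]=((z>100)&(z<135))[y0:y1,x0:x1]
    print(' knob top pts',mk.sum(),np.median(P[mk>0],0).round(1),P[mk>0].mean(0).round(1),np.argwhere(mk).mean(0)[::-1])
for n,c,im,uv in(('t',ca,a,(344,224)),('s',cb,b,(349,201))):
    print(n,'pivot',[onz(c,*uv,z).round(1).tolist() for z in(58,65)],(Pa if n=='t' else Pb)[uv[1],uv[0]])
cv2.imwrite('pics/c.png',np.hstack([cv2.resize(a[140:260,220:370],None,fx=2.6,fy=2.6,interpolation=2),cv2.resize(b[180:300,240:390],None,fx=2.6,fy=2.6,interpolation=2)]))
E
```

```text
top ((553.9039916992188, 160.42832946777344), (255.3867645263672, 270.3760681152344), 16.47755241394043) [[393.1000061035156, 253.8000030517578], [469.79998779296875, -5.400000095367432], [714.7000122070312, 67.0], [638.0, 326.29998779296875]]
 knob top pts 152 [585.9 155.1 115.7] [585.7 154.9 115.1] [284.21052632 183.47368421]
scene ((562.536376953125, 131.75079345703125), (253.89825439453125, 330.95721435546875), 16.356122970581055) [[394.1000061035156, 254.8000030517578], [487.29998779296875, -62.79999923706055], [730.9000244140625, 8.699999809265137], [637.7000122070312, 326.29998779296875]]
 knob top pts 109 [585.2 159.5 111.7] [585.4 159.1 110.1] [298.46788991 208.73394495]
t pivot [[516.3, 49.0, 58.0], [515.9, 49.5, 65.0]] [515.85384845  49.49086653  65.5712738 ]
s pivot [[514.5, 54.6, 58.0], [512.6, 59.7, 65.0]] [514.49743503  54.49627355  57.89863984]
```

View pics/c.png

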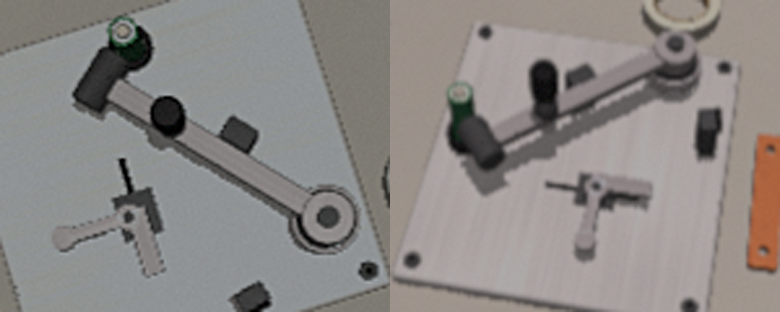

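The top-view plate fit measures 255.4 x 270.4 mm, which matches the given size. It puts the tester origin at about (551.5, 159.7) with yaw 0.288, and the pivot at about (517, 46). The knob top comes out at (586, 155, 115), against a prediction of (587, 155), so I'll use these. I'll move above the knob with the fingers closing tangentially.

```bash
python3 -m jog '[[[33,21,0,0,0,0.12],[66,42,0,0,0,0.24],[99,63,0,0,0,0.36],[132,84,0,0,0,0.48],[165,105,0,0,0,0.6],[200,126,0,0,0,0.72],[233,147,0,0,0,0.83],[266,168,0,0,0,0.94],[299,188,0,0,0,1.06],[332,209,0,0,0,1.18]]]' 60
python3 - <<'E'
from h import *
s,r=tool();m=r.as_matrix();print(s['joints'],m.round(3).tolist(),m.T@(np.array([586,155,200])-s['position']),np.arctan2(m[1,1],m[0,1]),s['contact_force'])
E
```

```text
clock: 1.2
position: [422.4, 323.5, 210.4]
ee_rot: [0.757, -0.654, -0.0, -0.0]
contact_force: [0.6, 0.3, 0.2]
gripper_width: 59.8
grasp_force: 0.0
[ 9.58552376e-01  2.26723296e-01 -2.19408599e-01 -7.89991088e-05
 -1.12457707e+00 -8.13268589e-01] [[0.145, -0.989, -0.0], [-0.989, -0.145, 0.0], [-0.0, -0.0, -1.0]] [ 190.41078072 -137.45811726   10.41356581] -2.9963429560345713 [0.62576342 0.25924756 0.19302587]
```

```bash
python3 -m jog '[[[30,-22,0,0,0,0.12],[62,-45,0,0,0,0.24],[95,-68,0,0,0,0.36],[127,-92,0,0,0,0.48],[160,-115,5,0,0,0.6],[190,-137,10,0,0,0.7],[190,-137,10,0,0,0.7],[190,-137,10,0,0,0.7]]]' 60
python3 - <<'E'
from h import *
s,r=tool()
im,d,c=grab('wrist','w1.png'); t,dt,ct=grab('top')
o,_=ray(c,0,0);M=cv2.Rodrigues(np.array(c['rvec']))[0]
uu,vv=np.meshgrid(range(640),range(400))
P=o+(np.stack([uu,vv,np.ones_like(uu)],-1)@np.linalg.inv(c['K']).T*d[...,None])@M
k=(d>0)&(P[...,2]>105)&(P[...,2]<122)&(np.hypot(P[...,0]-586,P[...,1]-155)<40)
print(k.sum(),P[k].mean(0),np.argwhere(k).mean(0)[::-1],P[k].min(0),P[k].max(0))
print(s['position'],s['joints'],r.as_matrix().round(3).tolist(),c['tvec'])
E
```

```text
clock: 2.0
position: [585.5, 156.7, 199.6]
ee_rot: [-0.488, 0.873, 0.0, -0.001]
contact_force: [-0.4, -0.7, 0.3]
gripper_width: 60.2
grasp_force: 0.0
554 [587.44947039 154.12778704 114.37878748] [314.08303249 196.66787004] [576.49373075 143.63772225 105.13144658] [599.8537187  167.03968498 117.31876219]
[585.45021527 156.66622624 199.63113929] [ 5.28146597e-01  3.60865443e-01 -5.61395666e-02 -3.13539589e-04
 -1.15524647e+00 -1.07907271e+00] [[-0.524, -0.852, -0.001], [-0.852, 0.524, -0.0], [0.001, 0.001, -1.0]] [ 416.34015555 -457.17971613  253.47155904]
```

View pics/w1.png

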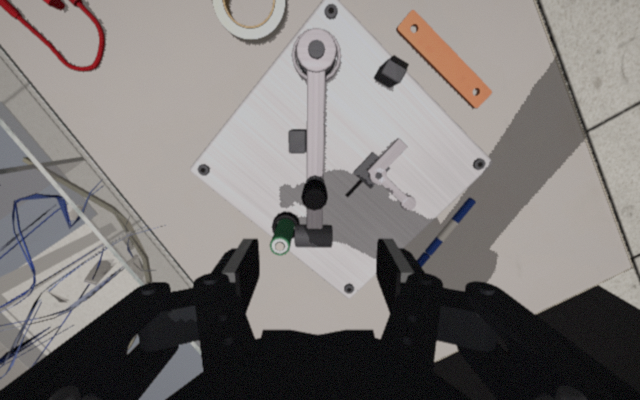

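The wrist view shows the knob at (316,192), the pivot at (316,49), the hammer at (314,237) and the cell at (281,245), all clear of the finger line. The three views agree on the knob to within 2 mm, so I'll descend and grip.

```bash
python3 - <<'E'
from h import *
im,d,c=grab('wrist'); print([dep(c,316,49,d[49,316]).round(1), onz(c,316,49,65).round(1)])
E
python3 -m jog '[[[0,-2,20,0,0,0],[0.5,-2.4,45,0,0,0],[0.5,-2.4,75,0,0,0],[0.5,-2.4,95,0,0,0],[0.5,-2.4,108,0,0,0],[0.5,-2.4,115,0,0,0],[0.5,-2.4,115.6,0,0,0]]]' 50
python3 -m jog '[[[0,0,0,0,0,0],[0,0,0,0,0,0],[0,0,0,0,0,0],[0,0,0,0,0,0],[0,0,0,0,0,0],[0,0,0,0,0,0],[0,0,0,0,0,0],[0,0,0,0,0,0]]]' 20
```

```text
[array([519. ,  47.4,  68.9]), array([518.5,  46.7,  65. ])]
clock: 2.85
position: [587.0, 156.2, 84.6]
ee_rot: [-0.489, 0.872, -0.0, -0.0]
contact_force: [-0.3, 0.4, -0.1]
gripper_width: 49.9
grasp_force: 0.0
clock: 3.65
position: [588.2, 156.0, 85.2]
ee_rot: [-0.489, 0.872, -0.0, 0.001]
contact_force: [4.6, -0.9, 1.1]
gripper_width: 20.9
grasp_force: 38.3
```

Gripped. The tool x axis points inward along the arm and y along the draw, so an arc of q is dx=130(1-cos q), dy=130 sin q, rz=-q. I'll draw 0.5 rad first.

```bash
python3 -m jog '[[[0.2,6.5,0,0,0,-0.05],[0.6,13,0,0,0,-0.1],[1.5,19.4,0,0,0,-0.15],[2.6,25.8,0,0,0,-0.2],[4,32.2,0,0,0,-0.25],[5.8,38.4,0,0,0,-0.3],[7.9,44.6,0,0,0,-0.35],[10.3,50.6,0,0,0,-0.4],[12.9,56.5,0,0,0,-0.45],[15.9,62.3,0,0,0,-0.5]]]' 0
python3 -m jog '[[[0,0,0,0,0,0],[0,0,0,0,0,0],[0,0,0,0,0,0]]]'
python3 - <<'E'
from h import *
s,r=tool();m=r.as_matrix();p=s['position'][:2]-np.array([517.8,46]);print(np.hypot(*p),np.arctan2(p[1],p[0])-1.0086,m.T@s['contact_force'],np.arctan2(m[1,0],m[0,0]),m.round(3).tolist())
E
```

```text
clock: 4.65
position: [527.8, 175.9, 85.7]
ee_rot: [-0.69, 0.724, -0.001, 0.003]
contact_force: [6.1, 0.4, 1.2]
gripper_width: 19.9
grasp_force: 58.7
clock: 4.95
position: [527.9, 175.8, 85.7]
ee_rot: [-0.689, 0.725, -0.001, 0.002]
contact_force: [6.4, -0.5, 1.5]
gripper_width: 19.8
grasp_force: 58.7
130.2429646635486 0.48439645977612544 [ 0.18777989 -6.44919364 -1.42513727] -1.6211624085067973 [[-0.05, -0.999, 0.005], [-0.999, 0.05, 0.002], [-0.002, -0.004, -1.0]]
```

Radius is 130.2 mm, q is 0.484 and the pull is 6.4 N tangential, as expected. Drawing on.

```bash
cat > q.py <<'E'
from h import *
s,r=tool();m=r.as_matrix();p=s['position'][:2]-np.array([517.8,46]);print('R %.2f q %.4f z %.2f'%(np.hypot(*p),np.arctan2(p[1],p[0])-1.0086,s['position'][2]),'Ftool',(m.T@s['contact_force']).round(2),'yawq %.3f'%(np.arctan2(-m[1,0],-m[0,0])-1.0086),'t',s['clock'],s['gripper_width'])
E
python3 -m jog '[[[0.2,6.5,0,0,0,-0.05],[0.6,13,0,0,0,-0.1],[1.5,19.4,0,0,0,-0.15],[2.6,25.8,0,0,0,-0.2],[4,32.2,0,0,0,-0.25],[5.8,38.4,0,0,0,-0.3],[7.9,44.6,0,0,0,-0.35],[10.3,50.6,0,0,0,-0.4],[12.9,56.5,0,0,0,-0.45],[15.9,62.3,0,0,0,-0.5]]]' >/dev/null; python3 q.py
python3 -m jog '[[[0,1.3,0,0,0,-0.01],[0.1,2.6,0,0,0,-0.02],[0.1,3.9,0,0,0,-0.03],[0.2,5.2,0,0,0,-0.04],[0.2,5.2,0,0,0,-0.04],[0.2,5.2,0,0,0,-0.04]]]' >/dev/null; python3 q.py
```

```text
R 129.97 q 0.9728 z 86.15 Ftool [-2.34 -7.49 -1.29] yawq 1.013 t 5.95 19.58035443402651
R 129.93 q 1.0099 z 86.23 Ftool [-3.17 -8.45 -0.11] yawq 1.051 t 6.55 19.44672976980943
```

```bash
python3 -m jog '[[[0.1,1.3,0,0,0,0],[0.2,2.6,0,0,0,-0.01],[0.3,3.9,0,0,0,-0.02],[0.3,3.9,0,0,0,-0.02]]]' >/dev/null; python3 q.py
python3 -m jog '[[[0.1,1.3,0,0,0,-0.01],[0.2,2.6,0,0,0,-0.02],[0.2,2.6,0,0,0,-0.02],[0.2,2.6,0,0,0,-0.02]]]' >/dev/null; python3 q.py
python3 -m jog '[[[0.1,1.3,0,0,0,-0.01],[0.1,1.3,0,0,0,-0.01],[0.1,1.3,0,0,0,-0.01]]]' >/dev/null; python3 q.py
```

```text
R 129.87 q 1.0362 z 86.34 Ftool [-5.4  -8.32 -0.46] yawq 1.072 t 6.95 19.658936558948426
R 129.82 q 1.0549 z 86.35 Ftool [-4.75 -8.59 -1.18] yawq 1.091 t 7.35 19.778320401701087
R 129.79 q 1.0646 z 86.34 Ftool [-4.68 -8.71 -0.64] yawq 1.101 t 7.65 19.508155683263535
```

```bash
python3 -m jog '[[[-0.2,1,0,0,0,0],[-0.3,1.5,0,0,0,0],[-0.3,1.5,0,0,0,0]]]' >/dev/null; python3 q.py
python3 -m jog '[[[0,1,0,0,0,0],[0,1.3,0,0,0,0],[0,1.3,0,0,0,0]]]' >/dev/null; python3 q.py
```

```text
R 129.86 q 1.0731 z 86.50 Ftool [-4.07 -9.02 -0.63] yawq 1.102 t 7.95 19.80003959010702
R 129.87 q 1.0805 z 86.52 Ftool [-4.05 -9.78 -0.13] yawq 1.103 t 8.25 19.67588682086707
```

At q≈1.08 the foot is behind every possible catch setting and not yet on the stop. I'll press down here.

```bash
python3 -m jog '[[[0,0,1,0,0,0],[0,0,2,0,0,0],[0,0,3,0,0,0],[0,0,4,0,0,0],[0,0,5,0,0,0],[0,0,6,0,0,0],[0,0,6,0,0,0]]]' >/dev/null; python3 q.py
python3 -m jog '[[[0,0,1,0,0,0],[0,0,2,0,0,0],[0,0,3,0,0,0],[0,0,4,0,0,0],[0,0,5,0,0,0],[0,0,6,0,0,0],[0,0,6,0,0,0]]]' >/dev/null; python3 q.py
python3 -m jog '[[[0,0,1,0,0,0],[0,0,2,0,0,0],[0,0,3,0,0,0],[0,0,3,0,0,0]]]' >/dev/null; python3 q.py
```

```text
R 129.85 q 1.0779 z 80.73 Ftool [-5.4  -9.88 -2.63] yawq 1.103 t 8.95 19.61716123974881
R 129.87 q 1.0761 z 74.92 Ftool [-4.69 -9.25 -1.78] yawq 1.103 t 9.65 19.612115044808725
R 129.85 q 1.0753 z 71.99 Ftool [-4.17 -8.6  -2.99] yawq 1.103 t 10.05 19.561517841958267
```

```bash
python3 -m jog '[[[0,0,0.5,0,0,0],[0,0,1,0,0,0],[0,0,1,0,0,0]]]' >/dev/null; python3 q.py
python3 -m jog '[[[0,0,0.5,0,0,0],[0,0,1,0,0,0],[0,0,1,0,0,0]]]' >/dev/null; python3 q.py
python3 -m jog '[[[0,0,0.5,0,0,0],[0,0,1,0,0,0],[0,0,1,0,0,0]]]' >/dev/null; python3 q.py
```

```text
R 129.84 q 1.0747 z 71.10 Ftool [-4.07 -8.99 -3.25] yawq 1.103 t 10.35 19.452093856871095
R 129.84 q 1.0745 z 70.11 Ftool [-5.27 -9.3  -3.04] yawq 1.103 t 10.65 19.303961759736353
R 129.85 q 1.0722 z 69.41 Ftool [-3.99 -8.43 -4.62] yawq 1.103 t 10.95 19.356320274486873
```

The plunger bottoms at 17 mm of travel, so the grip hasn't slipped. I'll back off about 1.5 mm and ease forward in small steps, stopping when the tangential pull drops because the catch is taking the load.

```bash
cat >> q.py <<'E'
import sys
f=(m.T@s['contact_force'])
sys.exit(1 if f[1]>-5.5 or abs(f[2])>9 else 0)
E
python3 -m jog '[[[0,0,-0.7,0,0,0],[0,0,-1.4,0,0,0],[0,0,-1.4,0,0,0]]]' >/dev/null; python3 q.py
python3 -m jog '[[[0,-0.7,0,0,0,0],[0,-1.3,0,0,0,0],[0,-1.3,0,0,0,0]]]' >/dev/null; python3 q.py || exit
python3 -m jog '[[[0,-0.7,0,0,0,0],[0,-1.3,0,0,0,0],[0,-1.3,0,0,0,0]]]' >/dev/null; python3 q.py || exit
python3 -m jog '[[[0,-0.7,0,0,0,0],[0,-1.3,0,0,0,0],[0,-1.3,0,0,0,0]]]' >/dev/null; python3 q.py || exit
python3 -m jog '[[[0,-0.7,0,0,0,0.005],[0,-1.3,0,0,0,0.01],[0,-1.3,0,0,0,0.01]]]' >/dev/null; python3 q.py || exit
python3 -m jog '[[[0,-0.7,0,0,0,0.005],[0,-1.3,0,0,0,0.01],[0,-1.3,0,0,0,0.01]]]' >/dev/null; python3 q.py || exit
python3 -m jog '[[[0,-0.7,0,0,0,0.005],[0,-1.3,0,0,0,0.01],[0,-1.3,0,0,0,0.01]]]' >/dev/null; python3 q.py || exit
```

```text
R 129.85 q 1.0737 z 70.67 Ftool [ -4.57 -10.24  -3.28] yawq 1.103 t 11.25 19.935312811488423
R 129.86 q 1.0672 z 70.44 Ftool [-4.81 -8.54 -3.59] yawq 1.102 t 11.55 19.563946025491624
R 129.87 q 1.0607 z 70.28 Ftool [-3.83 -8.5  -3.51] yawq 1.102 t 11.85 19.319323321058636
R 129.84 q 1.0543 z 70.14 Ftool [-4.63 -8.69 -4.21] yawq 1.101 t 12.15 19.548203324843964
R 129.86 q 1.0447 z 70.10 Ftool [-3.76 -7.84 -3.28] yawq 1.091 t 12.45 20.057585694594042
R 129.85 q 1.0349 z 70.11 Ftool [-3.91 -8.25 -3.44] yawq 1.081 t 12.75 19.823692877305223
R 129.88 q 1.0250 z 70.11 Ftool [-4.09 -6.83 -3.04] yawq 1.071 t 13.05 19.391221015718763
```

```bash
sed -i 's/-5.5/-4/' q.py
python3 -m jog '[[[0,-0.7,0,0,0,0.005],[0,-1.3,0,0,0,0.01],[0,-1.3,0,0,0,0.01]]]' >/dev/null; python3 q.py || exit
python3 -m jog '[[[0,-0.7,0,0,0,0.005],[0,-1.3,0,0,0,0.01],[0,-1.3,0,0,0,0.01]]]' >/dev/null; python3 q.py || exit
python3 -m jog '[[[0,-0.7,0,0,0,0.005],[0,-1.3,0,0,0,0.01],[0,-1.3,0,0,0,0.01]]]' >/dev/null; python3 q.py || exit
python3 -m jog '[[[0,-0.7,0,0,0,0.005],[0,-1.3,0,0,0,0.01],[0,-1.3,0,0,0,0.01]]]' >/dev/null; python3 q.py || exit
python3 -m jog '[[[0,-0.7,0,0,0,0.005],[0,-1.3,0,0,0,0.01],[0,-1.3,0,0,0,0.01]]]' >/dev/null; python3 q.py || exit
python3 -m jog '[[[0,-0.7,0,0,0,0.005],[0,-1.3,0,0,0,0.01],[0,-1.3,0,0,0,0.01]]]' >/dev/null; python3 q.py || exit
python3 -m jog '[[[0,-0.7,0,0,0,0.005],[0,-1.3,0,0,0,0.01],[0,-1.3,0,0,0,0.01]]]' >/dev/null; python3 q.py || exit
python3 -m jog '[[[0,-0.7,0,0,0,0.005],[0,-1.3,0,0,0,0.01],[0,-1.3,0,0,0,0.01]]]' >/dev/null; python3 q.py || exit
```

```text
R 129.88 q 1.0156 z 70.10 Ftool [-3.54 -7.78 -3.4 ] yawq 1.061 t 13.35 19.368354039703203
R 129.90 q 1.0056 z 70.10 Ftool [-4.16 -8.81 -3.59] yawq 1.051 t 13.65 19.989361071891118
R 129.92 q 0.9959 z 70.11 Ftool [-3.66 -7.9  -4.23] yawq 1.041 t 13.95 20.019731197017297
R 129.93 q 0.9860 z 70.10 Ftool [-3.08 -7.28 -4.14] yawq 1.031 t 14.25 19.483594441716875
R 129.94 q 0.9763 z 70.10 Ftool [-2.98 -7.2  -3.62] yawq 1.021 t 14.55 19.704473813008395
R 129.97 q 0.9666 z 70.10 Ftool [-2.74 -7.4  -4.11] yawq 1.011 t 14.85 19.65082526898175
R 129.93 q 0.9570 z 70.09 Ftool [-2.72 -7.96 -3.59] yawq 1.001 t 15.15 19.619854198830843
R 129.98 q 0.9472 z 70.09 Ftool [-1.61 -6.34 -2.89] yawq 0.991 t 15.45 19.638539229010462
```

```bash
python3 -m jog '[[[0,-0.7,0,0,0,0.005],[0,-1.3,0,0,0,0.01],[0,-1.3,0,0,0,0.01]]]' >/dev/null; python3 q.py || exit
python3 -m jog '[[[0,-0.7,0,0,0,0.005],[0,-1.3,0,0,0,0.01],[0,-1.3,0,0,0,0.01]]]' >/dev/null; python3 q.py || exit
python3 -m jog '[[[0,-0.7,0,0,0,0.005],[0,-1.3,0,0,0,0.01],[0,-1.3,0,0,0,0.01]]]' >/dev/null; python3 q.py || exit
python3 -m jog '[[[0,-0.7,0,0,0,0.005],[0,-1.3,0,0,0,0.01],[0,-1.3,0,0,0,0.01]]]' >/dev/null; python3 q.py || exit
python3 -m jog '[[[0,-0.7,0,0,0,0.005],[0,-1.3,0,0,0,0.01],[0,-1.3,0,0,0,0.01]]]' >/dev/null; python3 q.py || exit
python3 -m jog '[[[0,-0.7,0,0,0,0.005],[0,-1.3,0,0,0,0.01],[0,-1.3,0,0,0,0.01]]]' >/dev/null; python3 q.py || exit
python3 -m jog '[[[0,-0.7,0,0,0,0.005],[0,-1.3,0,0,0,0.01],[0,-1.3,0,0,0,0.01]]]' >/dev/null; python3 q.py || exit
python3 -m jog '[[[0,-0.7,0,0,0,0.005],[0,-1.3,0,0,0,0.01],[0,-1.3,0,0,0,0.01]]]' >/dev/null; python3 q.py || exit
python3 -m jog '[[[0,-0.7,0,0,0,0.005],[0,-1.3,0,0,0,0.01],[0,-1.3,0,0,0,0.01]]]' >/dev/null; python3 q.py || exit
python3 -m jog '[[[0,-0.7,0,0,0,0.005],[0,-1.3,0,0,0,0.01],[0,-1.3,0,0,0,0.01]]]' >/dev/null; python3 q.py || exit
```

```text
R 129.97 q 0.9376 z 70.07 Ftool [-2.16 -7.7  -3.18] yawq 0.981 t 15.75 20.08440371660175
R 129.98 q 0.9278 z 70.08 Ftool [-2.21 -8.3  -3.39] yawq 0.971 t 16.05 19.35868080718875
R 129.99 q 0.9180 z 70.10 Ftool [-2.9  -8.11 -3.69] yawq 0.961 t 16.35 19.72068705091902
R 130.01 q 0.9083 z 70.08 Ftool [-2.32 -6.7  -4.08] yawq 0.952 t 16.65 19.510172608161028
R 130.02 q 0.8985 z 70.09 Ftool [-2.68 -7.42 -4.27] yawq 0.941 t 16.95 19.96809403700335
R 130.05 q 0.8887 z 70.08 Ftool [-2.29 -7.   -2.47] yawq 0.932 t 17.25 19.588866729328842
R 130.04 q 0.8798 z 70.04 Ftool [-1.57 -7.39 -3.71] yawq 0.921 t 17.55 19.68565221838654
R 129.97 q 0.8781 z 69.89 Ftool [-3.36 -5.24 -4.95] yawq 0.912 t 17.85 19.739880944459305
R 129.93 q 0.8768 z 69.75 Ftool [-3.43 -2.71 -5.9 ] yawq 0.902 t 18.15 19.950826321333487
```

The catch has taken hold at q≈0.877: the arm has stopped and the load is passing over. I'll relax the remaining tangential pull, then ease the plunger up until the foot rests under the lever.

```bash
python3 -m jog '[[[0,-0.4,0,0,0,0],[0,-0.7,0,0,0,0],[0,-0.7,0,0,0,0]]]' >/dev/null; python3 q.py
python3 -m jog '[[[0,-0.3,0,0,0,0],[0,-0.5,0,0,0,0],[0,-0.5,0,0,0,0]]]' >/dev/null; python3 q.py
python3 -m jog '[[[0,0,-0.5,0,0,0],[0,0,-1,0,0,0],[0,0,-1,0,0,0]]]' >/dev/null; python3 q.py
python3 -m jog '[[[0,0,-0.5,0,0,0],[0,0,-1,0,0,0],[0,0,-1,0,0,0]]]' >/dev/null; python3 q.py
```

```text
R 129.89 q 0.8764 z 69.67 Ftool [-3.51 -1.8  -7.26] yawq 0.902 t 18.45 19.77469480650926
R 129.86 q 0.8759 z 69.63 Ftool [-4.24 -0.34 -8.57] yawq 0.902 t 18.75 19.519448328268584
R 129.82 q 0.8765 z 69.98 Ftool [-5.65 -2.42 -5.61] yawq 0.902 t 19.05 19.904417626676246
R 129.83 q 0.8773 z 70.33 Ftool [-5.49 -3.23 -0.31] yawq 0.901 t 19.35 19.86150022875576
```

```bash
python3 -m jog '[[[-0.4,-0.3,-0.4,0,0,0],[-0.8,-0.6,-0.7,0,0,0],[-0.8,-0.6,-0.7,0,0,0]]]' >/dev/null; python3 q.py
python3 -m jog '[[[-0.4,-0.2,-0.4,0,0,0],[-0.8,-0.4,-0.7,0,0,0],[-0.8,-0.4,-0.7,0,0,0]]]' >/dev/null; python3 q.py
python3 -m jog '[[[-0.3,0,-0.4,0,0,0],[-0.5,0,-0.7,0,0,0],[-0.5,0,-0.7,0,0,0]]]' >/dev/null; python3 q.py
```

```text
R 129.80 q 0.8772 z 71.19 Ftool [-5.64 -1.69 -4.69] yawq 0.902 t 19.65 19.71746596905981
R 129.89 q 0.8774 z 71.74 Ftool [-2.38 -1.97 -6.46] yawq 0.902 t 19.95 19.690668104861878
R 130.03 q 0.8777 z 72.43 Ftool [-0.24 -2.29 -5.78] yawq 0.902 t 20.25 19.498554567962916
```

```bash
python3 -m jog '[[[0,-0.2,-0.3,0,0,0],[0,-0.4,-0.6,0,0,0],[0,-0.4,-0.6,0,0,0]]]' >/dev/null; python3 q.py
python3 -m jog '[[[0,0,-0.3,0,0,0],[0,0,-0.6,0,0,0],[0,0,-0.6,0,0,0]]]' >/dev/null; python3 q.py
python3 -m jog '[[[0,0,-0.3,0,0,0],[0,0,-0.6,0,0,0],[0,0,-0.6,0,0,0]]]' >/dev/null; python3 q.py
```

```text
R 130.10 q 0.8778 z 72.83 Ftool [ 0.38 -2.15 -5.24] yawq 0.902 t 20.55 19.58070372444946
R 130.16 q 0.8773 z 73.48 Ftool [ 1.64 -3.17 -1.28] yawq 0.902 t 20.85 19.746934722073867
R 130.20 q 0.8771 z 74.07 Ftool [ 2.48 -2.64 -2.52] yawq 0.902 t 21.15 19.709326454908958
```

```bash
python3 -m jog '[[[0.3,-0.5,0,0,0,0],[0.6,-1,0,0,0,0],[0.6,-1,0,0,0,0],[0.6,-1,0,0,0,0]]]' >/dev/null; python3 q.py
python3 -m jog '[[[0,0,-0.2,0,0,0],[0,0,-0.4,0,0,0],[0,0,-0.4,0,0,0],[0,0,-0.4,0,0,0]]]' >/dev/null; python3 q.py
```

```text
R 129.99 q 0.8755 z 73.67 Ftool [-2.12  0.24 -0.24] yawq 0.902 t 21.55 19.486963421284297
R 129.88 q 0.8746 z 74.17 Ftool [-2.72  4.89 -4.43] yawq 0.902 t 21.95 19.563461186967373
```

```bash
python3 -m jog '[[[0,0.6,0,0,0,0],[0,1.2,0,0,0,0],[0,1.2,0,0,0,0]]]' >/dev/null; python3 q.py
python3 - <<'E'
from h import *
im,d,c=grab('wrist'); b,_,_=grab('scene')
cv2.imwrite('pics/w2.png',np.hstack([cv2.resize(im[50:350,150:450],(400,400)),cv2.resize(b[200:300,260:360],(400,400),interpolation=2)]))
E
python3 q.py
```

```text
R 129.91 q 0.8752 z 74.51 Ftool [-3.14  2.38 -2.99] yawq 0.902 t 22.25 19.348664624988043
R 129.90 q 0.8750 z 74.52 Ftool [-2.87  0.9   0.17] yawq 0.902 t 22.35 19.437184744617845
```

View pics/w2.png

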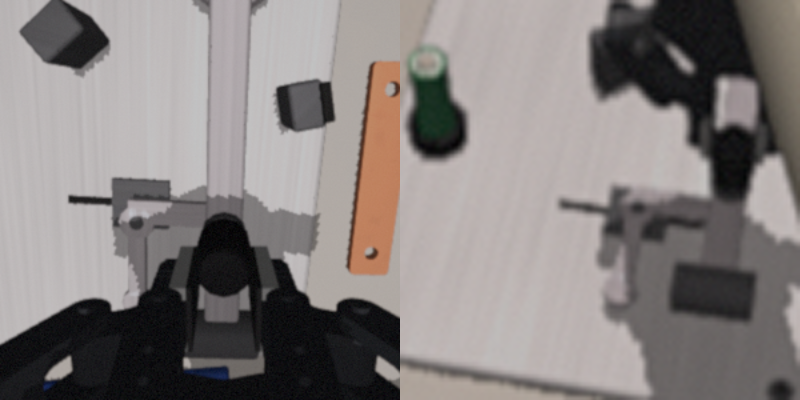

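The picture shows the arm standing over the trigger, with the knob in the grip and the lever's free end under the bar. The cell is upright and the lever looks square to its block, so it is not tripped. The readings are noisy, so I'll average a few at rest.

```bash
python3 -m jog '[[[0,0,0,0,0,0],[0,0,0,0,0,0]]]'>/dev/null;python3 q.py;python3 -m jog '[[[0,0,0,0,0,0],[0,0,0,0,0,0]]]'>/dev/null;python3 q.py;python3 -m jog '[[[0,0,0,0,0,0],[0,0,0,0,0,0]]]'>/dev/null;python3 q.py;python3 -m jog '[[[0,0,0,0,0,0],[0,0,0,0,0,0]]]'>/dev/null;python3 q.py
```

```text
R 129.87 q 0.8752 z 74.52 Ftool [-2.9   2.14 -2.44] yawq 0.902 t 22.55 20.03164680795588
R 129.89 q 0.8752 z 74.54 Ftool [-3.9   0.69 -0.19] yawq 0.902 t 22.75 19.285611477965812
R 129.91 q 0.8752 z 74.57 Ftool [-4.61  0.31  0.18] yawq 0.902 t 22.95 19.506620241334584
R 129.88 q 0.8756 z 74.55 Ftool [-3.82  1.15 -2.63] yawq 0.902 t 23.15 19.456326824022206
```

```bash
python3 -m jog '[[[-0.4,0,-0.2,0,0,0],[-0.7,0.2,-0.4,0,0,0],[-0.7,0.2,-0.4,0,0,0]]]'>/dev/null;python3 q.py;python3 -m jog '[[[0,0,0,0,0,0],[0,0,0,0,0,0]]]'>/dev/null;python3 q.py;python3 -m jog '[[[0,0,0,0,0,0],[0,0,0,0,0,0]]]'>/dev/null;python3 q.py
```

```text
R 130.11 q 0.8764 z 74.81 Ftool [ 0.49 -1.31  1.8 ] yawq 0.902 t 23.45 19.735588814573518
R 130.17 q 0.8768 z 74.82 Ftool [ 2.24 -2.21  1.11] yawq 0.902 t 23.65 19.806945251941823
R 130.22 q 0.8769 z 74.86 Ftool [ 3.59 -3.02  1.72] yawq 0.902 t 23.85 19.51655678192146
```

The z force has changed sign, so the foot is up against the lever. I'll null the remaining forces and open.

```bash
python3 -m jog '[[[0.2,-0.2,0.15,0,0,0],[0.35,-0.5,0.3,0,0,0],[0.35,-0.5,0.3,0,0,0],[0.35,-0.5,0.3,0,0,0]]]'>/dev/null;python3 q.py;python3 -m jog '[[[0,0,0,0,0,0],[0,0,0,0,0,0]]]'>/dev/null;python3 q.py;python3 -m jog '[[[0,0,0,0,0,0],[0,0,0,0,0,0]]]'>/dev/null;python3 q.py
```

```text
R 130.16 q 0.8763 z 74.69 Ftool [ 1.19 -0.58 -0.06] yawq 0.902 t 24.25 19.44194939728852
R 130.17 q 0.8762 z 74.66 Ftool [ 1.57 -0.77 -1.25] yawq 0.902 t 24.45 19.597696895338014
R 130.14 q 0.8761 z 74.60 Ftool [ 1.43 -0.   -0.7 ] yawq 0.902 t 24.65 19.44461557069723
```

Forces are near zero. I'll open a little first, then wider, then withdraw straight up.

```bash
python3 -m jog '[[[0,0,0,0,0,0],[0,0,0,0,0,0],[0,0,0,0,0,0],[0,0,0,0,0,0]]]' 22; python3 q.py; python3 -m jog '[[[0,0,0,0,0,0],[0,0,0,0,0,0],[0,0,0,0,0,0],[0,0,0,0,0,0]]]' 26; python3 q.py;python3 -m jog '[[[0,0,0,0,0,0],[0,0,0,0,0,0],[0,0,0,0,0,0],[0,0,0,0,0,0]]]' 40; python3 q.py
python3 - <<'E'
from h import *
im,d,c=grab('wrist'); b,_,_=grab('scene')
cv2.imwrite('pics/w3.png',np.hstack([cv2.resize(im[50:350,150:450],(400,400)),cv2.resize(b[200:300,260:360],(400,400),interpolation=2)]))
E
```

```text
clock: 25.05
position: [477.6, 169.8, 74.5]
ee_rot: [0.817, -0.577, -0.0, 0.0]
contact_force: [0.0, -1.1, -0.6]
gripper_width: 21.9
grasp_force: 17.7
R 130.16 q 0.8761 z 74.47 Ftool [1.09 0.34 0.63] yawq 0.902 t 25.05 21.872552529261313
clock: 25.45
position: [477.9, 170.1, 74.7]
ee_rot: [0.817, -0.577, 0.0, -0.0]
contact_force: [0.2, 0.3, 0.2]
gripper_width: 25.8
grasp_force: 0.0
R 130.34 q 0.8735 z 74.68 Ftool [-0.18 -0.28 -0.2 ] yawq 0.902 t 25.45 25.79588414877428
clock: 25.85
position: [477.8, 169.9, 74.6]
ee_rot: [0.817, -0.577, 0.0, -0.0]
contact_force: [0.4, 0.7, -0.6]
gripper_width: 39.8
grasp_force: 0.0
R 130.19 q 0.8743 z 74.62 Ftool [-0.5  -0.56  0.6 ] yawq 0.902 t 25.85 39.81397313266863
```

View pics/w3.png

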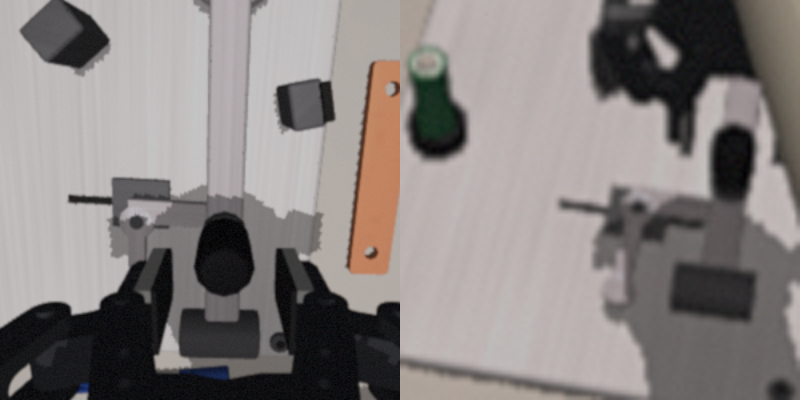

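The fingers are open and clear on both sides of the knob at (225,255). The arm is still in place, hooked, and the lever hasn't moved. I'll lift away and check the knob's height.

```bash
python3 -m jog '[[[0,0,-5,0,0,0],[0,0,-15,0,0,0],[0,0,-30,0,0,0],[0,0,-50,0,0,0],[0,0,-75,0,0,0],[0,0,-100,0,0,0],[0,0,-120,0,0,0],[0,0,-130,0,0,0],[0,0,-130,0,0,0]]]'
python3 - <<'E'
from h import *
im,d,c=grab('wrist','w4.png')
o,_=ray(c,0,0);M=cv2.Rodrigues(np.array(c['rvec']))[0]
uu,vv=np.meshgrid(range(640),range(400))
P=o+(np.stack([uu,vv,np.ones_like(uu)],-1)@np.linalg.inv(c['K']).T*d[...,None])@M
k=(d>0)&(P[...,2]>94)&(P[...,2]<125)&(np.hypot(P[...,0]-478,P[...,1]-170)<30)
p=P[k];print(k.sum(),np.percentile(p[:,2],[50,75,95]),p.min(0),p.max(0))
q=(p.min(0)+p.max(0))/2-[517.8,46,0];print(np.arctan2(q[1],q[0])-1.0086)
E
```

```text
clock: 26.85
position: [478.5, 170.4, 206.5]
ee_rot: [0.817, -0.577, 0.001, -0.002]
contact_force: [0.0, 0.1, -1.1]
gripper_width: 39.8
grasp_force: 0.0
483 [103.20613727 103.82737808 104.55255099] [467.06901359 157.49032981  94.21317731] [490.30920612 180.72656894 105.90157364]
0.8698066226995693
```

View pics/w4.png

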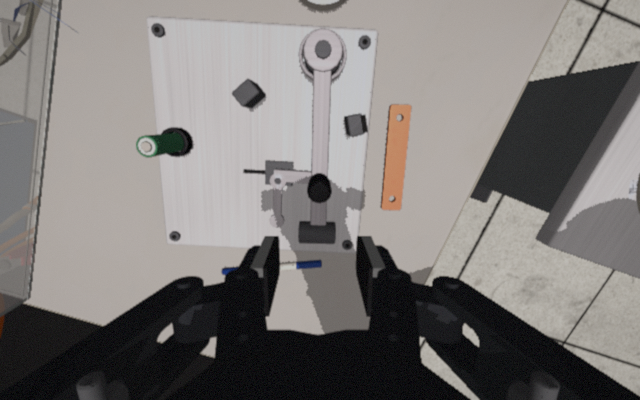

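The knob top is now at about 103 mm, so the plunger is roughly 12 mm down. The arm is still at q≈0.87 at (319,188), the lever is set, and the cell (160,145), copper bar, tape and pen are in place. I'm handing it in.

```bash
python3 -c "
from bench import arm
print(arm.job_done())"
```

```text
the job is handed in; nothing more can be done
None
```

The tester is cocked and handed in, though no verdict came back: my last view showed the arm hooked at about 0.87 rad, the plunger about 12 mm down, the trigger apparently still set, and the cell and bystanders in place.

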